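# Isolate the sharpening grinder and take off its stone's clamp cap

## Task

The grinder's stone is going to be changed. First pull the isolator's plug right up until it snaps into its out position. Only then unscrew the bar-handled clamp cap from the spindle (anticlockwise seen from above, two and a half to three turns; pushing its bar round with a fingertip is enough), lift it clear, and set it down, without dropping it, the right way up and flat on the floor of the parts tray, then let go. Leave the bottle, the spare wheel and the knife where they are.

Things in the scene. Friction and masses are not known exactly. Their poses are not given: they have to be found in the camera images.
- cap: Dark steel clamp cap with bar handle, 0.35 kg, loose, screwed on the spindle's upright stud. Origin: centre of its underside; z up, the thread axis. Hub: round, 50 mm diameter, 50 mm high, closed on top, hollow below. Straight bar along the cap's x right through the hub: 160 mm tip to tip, 16 mm wide, 8 to 24 mm above the origin, so the hub's top 26 mm stand above the bar.
- flange_top (a point): Centre of the spindle flange's top, on the thread axis, 104 mm above the bench; the screwed-on cap's origin lies here. The spindle is locked, it does not turn. The flange, 64 mm in diameter and 5 mm thick, lies on a pale flat round stone 190 mm in diameter, whose top is 4 mm below this point.
- stud_top (a point): Top of the threaded stud, 41 mm above flange_top; 34 mm diameter over the thread. Right-hand coarse thread: turning the cap anticlockwise seen from above (+ about z) raises it 11 mm a turn; it lets go after 2.5 turns, then rests loosely on the stud (for one further turn) until lifted straight up. It turns with a few newtons at the bar; play about 2 mm along, 1 mm across the axis.
- grinder: The fixed grinder under the stone: round housing, 200 mm diameter, and above it a round aluminium pan, 244 mm diameter, up to 76 mm above the bench. Origin: on the spindle axis at bench height, z up; its x axis points from the spindle to the knife-support rail.
- rail_mid (a point): Middle of the fixed knife-support rail: a level steel bar 14 mm thick and 124 mm long along the grinder's y axis, 145 mm from the spindle axis and 200 mm above the bench (top at 207 mm), on two 12 mm posts 100 mm apart. A gripper body that is wide towards the rail can hit it while going round the cap.
- plug (a joint): How far the isolator's captive plug is pulled up out of its socket, m: 0 fully in, 0.035 fully out (its stop). A sprung detent pulls it back in below half way (peak about 9 N plus about 2 N of weight and friction) and snaps it out and holds it there above half way.
- plug_grip (a point): Centre of the isolator plug's black handle block, 62 mm long (point's x), 22 mm wide (y), from 18 mm below to 15 mm above this point; 77 mm above the bench when in, it moves straight up with the plug. Under it is the fixed grey isolator box, 90 x 90 mm, 57 mm high, same axes; a 12 mm steel detent pin comes out of the box's +y side by up to 6 mm while the plug moves.
- tray: Fixed open aluminium parts tray, 208 mm (its x) by 118 mm (its y) outside, 24 mm high, walls 4 mm thick, floor 4 mm thick (200 x 110 mm inside). Origin: centre of its underside on the bench, z up. The cap fits flat only with its bar roughly along the tray's x axis.
- bottle: Bystander: white plastic bottle standing on the bench, 68 mm diameter, 190 mm high. Origin: centre of its underside.
- spare_wheel: Bystander: spare grinding wheel lying flat on the bench, 100 mm outside diameter, 60 mm bore, 45 mm high. Origin: centre of its underside.
- knife: Bystander: kitchen knife lying on the bench along its own x axis, about 310 mm long, handle (20 mm high) towards -x, blade towards +x. Origin: on the bench near its middle.
Mind the look-alikes: they are no part of the job. Of the things that look like the part that bears plug, take the one that is farthest from the robot's base at the start. Leave any green look-alike of the cap alone.

How it is judged:
By the outcome, as a careful person would: the job done as asked, in the order asked, and still so for the second after the job is handed in, with the robot touching nothing.
It also fails if it takes over 72 s, if anything falls off the work surface, if the arm or the gripper's body presses on something with over 40 N, if the wrist force passes 120 N, or if a joint passes its speed limit or range.

## Robot

A 7-joint arm with a two-finger parallel gripper is mounted at the origin on the work surface. World frame = base frame: x ahead of the robot, y to its left, z up, the work surface at z = 0. Lengths are in m, angles in rad, forces in N, time in s.
With the tool pointing down it reaches from about 0.4 to 0.85 m from the base axis. Payload 10.4 kg.
Tool frame: the origin (TCP) lies at the very end of the fingers, on their centre line; the grasp point (between the pads) lies 19 mm behind it; z points along the fingers, y is the direction in which the jaws open and shut (so a half turn about z gives the same grasp; the last joint's range is limited). The gripper opens to 87 mm and grips with 3 to 60 N. Pads are 19 mm wide; open, the fingers measure 117 mm over their backs; the gripper's body (75 mm by 190 mm) begins 51 mm behind the grasp point.
Start: joints at [1.175, 0.332, -0.065, 1.46, 0.022, 1.35, -0.088], TCP at [0.228, -0.582, 0.223] pointing down, gripper open.
Joint ranges: [-2.6, 2.6], [-0.5, 2.12], [-1.47, 1.34], [0.16, 2.42], [-1.27, 4.41], [0.06, 2.06], [-2.6, 2.6]. Speed limits (rad/s): [2.22, 2.22, 2.79, 2.79, 3.14, 3.14, 3.14].

## Interface

Orientations are given as a rotation vector (axis times angle).
In Python, from bench import robot, viewer, ticket gives the robot as it stands.
- The arm moves only by the tool step_arm, never from a script. Its argument "moves" is a list that holds one entry, the list of rows, each a list of 5 numbers: the gripper command: -1 is fully open, 1 is shut, values between are in proportion, then the shift along the world's x, y, z in m, then the turn about the world's z in degrees. In form: [[[gripper, x, y, z, spin], ...]]. A call has 1 to 8 rows; each row is the pose to reach, as a shift and turn from the pose commanded when the call began; what a row does not reach only later rows make up. A row lasts 1/12 s, in which the tool goes at most 41.7 mm and 7.16 degrees, less where a joint would pass 70% of its speed; a pose out of reach is approached as far as the arm can. A call with a gripper value outside its range is refused whole. The fingers move at their own pace and stop on an object; "grip_force" is the grip in N (left out, the last holds). Time passes only in rows, so rows that repeat a pose let the fingers close. It gives the time, the measured TCP pose, the force and the opening at its end, in the units of the state.
- robot.get_state(): the state, without advancing time (a new reading comes with each control period).
- viewer.get_image(name): name is "side" or "top"; returns (picture, depth): 480x640x3 uint8, blue, green, red; 480x640 float32, m along the optical axis (not along the pixel's ray), 0 where there is no reading.
- viewer.get_calibration(name): a dict with "fx", "fy", "cx", "cy" (pixels), "rvec" (rotation vector, rad) and "tvec" (3), from world to camera coordinates, as OpenCV has them. Camera axes: x right, y down, z forward; pixel columns grow to the right and rows downward; lengths in m; the calibration is good to about 2 mm. A picture is of the moment at which its call begins. get_calibration takes no time and is no camera call.
- ticket.job_done(): hands the job in, once; it reports no verdict.
The state is a dict: "time_s": time; "joint_positions": joint angles; "qvel": joint speeds; "tau": joint torques, N m; "eef_pos": TCP position; "tool_rot": TCP orientation; "force": force on the tool from outside, world axes, zero at the start; "torque": the same for the moment, N m; "finger_gap": opening from 0.0 (shut) to 1.0 (fully open).
Only numpy, scipy, OpenCV 4.12 (cv2) and the standard library are available. Lean on these libraries where they do the work, as an engineer would, in place of code of your own. Each camera call takes 0.05 s, during which the arm holds its last target. There are 200 camera calls.

## Working session

There is one attempt and no reset: what is moved stays moved. The work goes in short steps, Python scripts to look and compute and a tool call to move; the robot and the scene stay as the last step left them, time stands still between calls to the robot, and variables do not carry over. Pictures are saved under pics/ and viewed, about 8 in all and at most 12, crops included, and the job is handed in when it is done.

Besides the shell and the picture viewer there is one more tool, called after "Emit:" by a JSON object that holds its "fn" and its "kwargs", one argument or row to a line. step_arm: Moves the arm, as the interface text tells. Its arguments: {"type":"object","properties":{"moves":{"type":"array","items":{"type":"array","items":{"type":"array","items":{"type":"number"}}}},"grip_force":{"type":"number"}},"required":["moves"]}

```bash
mkdir -p pics; cat > h.py <<'E'
import numpy as np, cv2
from bench import robot, viewer, ticket
def cloud(name):
    im,d=viewer.get_image(name); c=viewer.get_calibration(name)
    R=cv2.Rodrigues(np.array(c["rvec"],float))[0]; t=np.array(c["tvec"],float).ravel()
    v,u=np.mgrid[0:480,0:640]
    P=np.stack([(u-c["cx"])/c["fx"]*d,(v-c["cy"])/c["fy"]*d,d],-1)
    W=(P-t)@R; W[d==0]=np.nan
    return im,W
E
python3 - <<'E'
from h import *
for n in("top","side"):
    im,W=cloud(n); cv2.imwrite(f"pics/{n}0.png",im); np.savez(f"{n}0.npz",im=im,W=W)
s=robot.get_state(); print(s)
E
```

```text
{'time_s': 0.1, 'joint_positions': array([ 1.17541555,  0.33278246, -0.06472946,  1.46084773,  0.02163051,
        1.34993263, -0.08850115]), 'qvel': array([-1.91819249e-04, -1.84282640e-03, -1.08283414e-04, -2.50004809e-03,
       -1.37993923e-03, -3.84486978e-05, -7.76925119e-05]), 'tau': array([ 1.11017336e-03, -6.24548006e+01,  2.42992979e-02, -3.90714097e+01,
       -6.14622189e-02,  3.66440148e-02,  6.70612894e-05]), 'eef_pos': array([ 0.22750317, -0.58174369,  0.22185455]), 'tool_rot': array([-3.08595069e+00, -5.82030155e-01,  4.92286532e-04]), 'force': array([ 0.86028898, -0.19039475, -0.52863516]), 'torque': array([-0.0039194 ,  0.02077749,  0.01336208]), 'finger_gap': 1.0019329967515478}
```

View pics/top0.png

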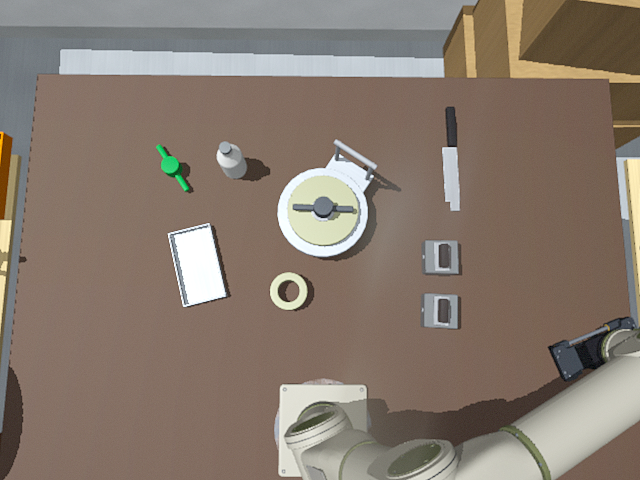

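View pics/side0.png

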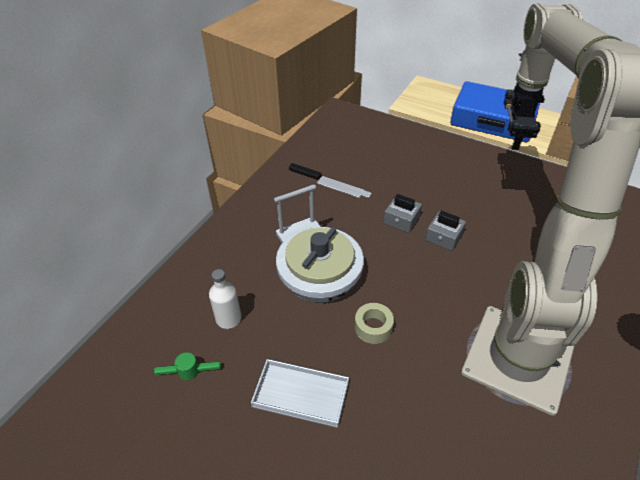

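The top view shows the cap at (323,207), the rail at (355,155), the two isolators at (441,257), which is the farther one, and (441,310), the tray at (198,265), the bottle at (231,160), the wheel at (289,291) and the knife at (451,160). The green look-alike is at (172,167). The side view agrees.

```bash
python3 - <<'E'
from h import *
z=np.load("top0.npz"); im,W=z["im"],z["W"]
def rect(name,u0,u1,v0,v1,zl,zh,extra=None):
    P=W[v0:v1,u0:u1].reshape(-1,3); c=im[v0:v1,u0:u1].reshape(-1,3).astype(int)
    m=(P[:,2]>zl)&(P[:,2]<zh)
    if extra is not None: m&=extra(c)
    p=P[m]; r=cv2.minAreaRect(p[:,:2].astype(np.float32)*1000)
    q=p[:,:2]-p[:,:2].mean(0); w,V=np.linalg.eigh(q.T@q); a=V[:,1]
    print(name,m.sum(),"mean",p.mean(0).round(4),"zmed",np.median(p[:,2]).round(4),"rect",np.round(r[0],1),np.round(r[1],1),round(r[2],1),"pca",np.degrees(np.arctan2(a[1],a[0])).round(1))
rect("isobox",415,470,230,283,.045,.065)
rect("isoblk",415,470,230,283,.075,.11)
rect("isobox2",415,470,285,340,.045,.065)
rect("tray",160,235,215,315,.012,.035)
rect("trayfloor",160,235,215,315,.0,.01,lambda c:c.min(1)>140)
rect("hubtop",285,365,180,235,.145,.17)
rect("bar",285,365,180,235,.115,.14,lambda c:c.max(1)<110)
rect("stone",275,375,165,260,.09,.108)
rect("rail",330,380,135,185,.19,.22)
rect("pan",270,375,160,260,.068,.08)
rect("bottle",210,255,135,190,.15,.25)
rect("wheel",265,315,268,315,.035,.055)
E
```

```text
isobox 853 mean [ 0.4553 -0.3152  0.0548] zmed 0.0549 rect [ 456.7 -318.6] [91.7 88.4] 90.0 pca 88.4
isoblk 224 mean [ 0.4559 -0.3167  0.09  ] zmed 0.0911 rect [ 456.5 -318.3] [24.4 61. ] 89.5 pca 179.4
isobox2 905 mean [ 0.312  -0.3081  0.055 ] zmed 0.0551 rect [ 312.4 -311.1] [92.9 89.9] 86.8 pca 95.7
tray 493 mean [0.4349 0.3505 0.0211] zmed 0.0217 rect [435.1 348.9] [208.9 120. ] 14.6 pca -164.4
trayfloor 2173 mean [0.4334 0.3474 0.0042] zmed 0.004 rect [432.5 351.1] [206.  122.6] 14.8 pca -165.2
hubtop 297 mean [0.5739 0.0044 0.1532] zmed 0.1535 rect [573.9   4. ] [47.8 49.3] 4.7 pca 162.6
bar 99 mean [ 0.5645 -0.0042  0.1254] zmed 0.1251 rect [563.3   1.5] [ 26.9 150.3] 6.0 pca 91.6
stone 3281 mean [0.5718 0.0042 0.0996] zmed 0.0996 rect [5.881e+02 4.000e-01] [188.2 217.7] 73.1 pca 171.3
rail 273 mean [ 0.6945 -0.0749  0.2045] zmed 0.2045 rect [695.2 -75.1] [123.3  14.7] 56.7 pca 56.8
pan 2526 mean [ 0.5831 -0.0079  0.0744] zmed 0.0746 rect [590.4   1.7] [241.6 275.3] 81.3 pca 146.0
bottle 154 mean [0.7126 0.2525 0.1833] zmed 0.1885 rect [715.4 253.5] [29.3 28.7] 6.0 pca -167.5
wheel 701 mean [0.3625 0.0944 0.0445] zmed 0.0447 rect [363.5  94.1] [96.8 97.2] 0.2 pca 53.6
```

```bash
python3 - <<'E'
import cv2,numpy as np
a=cv2.imread("pics/top0.png"); b=cv2.imread("pics/side0.png")
x=cv2.resize(a[225:285,410:475],(400,369),interpolation=cv2.INTER_CUBIC)
y=cv2.resize(b[180:250,380:470],(400,369)[:2],interpolation=cv2.INTER_CUBIC)
cv2.imwrite("pics/c1.png",np.hstack([x,y]))
E
```

```text
(no output)
```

View pics/c1.png

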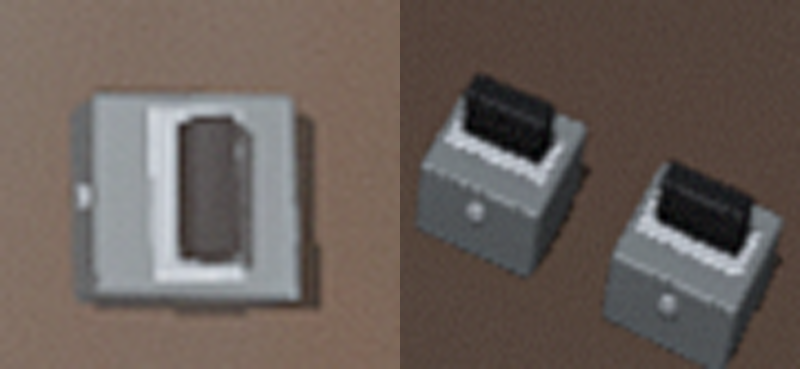

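The pulled isolator's block is at (0.4565, -0.318), with its long axis along world x and its top at 0.092. The measured sizes match those given. Next I go above it.

Emit:
{"fn": "step_arm", "kwargs": {
  "moves": [
    [[-1, 0.229, 0.263, -0.05, -21.4], [-1, 0.229, 0.263, -0.05, -21.4], [-1, 0.229, 0.263, -0.05, -21.4], [-1, 0.229, 0.263, -0.05, -21.4], [-1, 0.229, 0.263, -0.05, -21.4], [-1, 0.229, 0.263, -0.05, -21.4], [-1, 0.229, 0.263, -0.05, -21.4], [-1, 0.229, 0.263, -0.05, -21.4]]
  ],
  "grip_force": 50
}}

```text
time_s: 0.77
eef_pos: [0.4419, -0.3352, 0.1756]
tool_rot: [3.142, -0.001, -0.0]
force: [1.3, -0.6, -0.2]
finger_gap: 1.003
```

Emit:
{"fn": "step_arm", "kwargs": {
  "moves": [
    [[-1, 0.014, 0.016, -0.04, 0], [-1, 0.014, 0.016, -0.06, 0], [-1, 0.014, 0.016, -0.06, 0]]
  ]
}}

```text
time_s: 1.02
eef_pos: [0.4535, -0.3176, 0.111]
tool_rot: [-3.137, -0.004, 0.01]
force: [-1.2, -0.2, -0.6]
finger_gap: 0.999
```

```bash
python3 - <<'E'
from h import *
s=robot.get_state(); print(s["eef_pos"],s["tool_rot"])
E
```

```text
[ 0.45347085 -0.31760468  0.11097312] [-3.13674468 -0.0044425   0.01020681]
```

Emit:
{"fn": "step_arm", "kwargs": {
  "moves": [
    [[-1, 0.002, -0.001, -0.03, 0], [-1, 0.002, -0.001, -0.046, 0], [-1, 0.002, -0.001, -0.046, 0], [1, 0.002, -0.001, -0.046, 0], [1, 0.002, -0.001, -0.046, 0], [1, 0.002, -0.001, -0.046, 0], [1, 0.002, -0.001, -0.046, 0], [1, 0.002, -0.001, -0.046, 0]]
  ]
}}

```text
time_s: 1.68
eef_pos: [0.4575, -0.3224, 0.071]
tool_rot: [3.141, -0.001, 0.002]
force: [0.1, 0.1, 0.3]
finger_gap: 0.707
```

Emit:
{"fn": "step_arm", "kwargs": {
  "moves": [
    [[1, -0.001, 0.003, -0.006, 0], [1, -0.001, 0.003, -0.006, 0], [1, -0.001, 0.003, -0.006, 0], [1, -0.001, 0.003, -0.006, 0], [1, -0.001, 0.003, -0.006, 0], [1, -0.001, 0.003, -0.006, 0], [1, -0.001, 0.003, -0.006, 0], [1, -0.001, 0.003, -0.006, 0]]
  ]
}}

```text
time_s: 2.35
eef_pos: [0.4561, -0.3187, 0.0641]
tool_rot: [-3.141, 0.001, -0.0]
force: [-0.8, 2.5, 2.9]
finger_gap: 0.247
```

Emit:
{"fn": "step_arm", "kwargs": {
  "moves": [
    [[1, 0, 0, 0, 0], [1, 0, 0, 0, 0], [1, 0, 0, 0.007, 0], [1, 0, 0, 0.014, 0], [1, 0, 0, 0.021, 0], [1, 0, 0, 0.028, 0], [1, 0, 0, 0.034, 0], [1, 0, 0, 0.036, 0]]
  ]
}}

```text
time_s: 3.02
eef_pos: [0.456, -0.3186, 0.0994]
tool_rot: [-3.141, 0.001, -0.0]
force: [12.2, -4.0, -34.6]
finger_gap: 0.248
```

Emit:
{"fn": "step_arm", "kwargs": {
  "moves": [
    [[1, 0, 0, 0, 0], [1, 0, 0, 0, 0], [1, 0, 0, 0, 0]]
  ]
}}

```text
time_s: 3.27
eef_pos: [0.456, -0.3187, 0.0993]
tool_rot: [-3.141, 0.001, 0.0]
force: [5.5, -0.5, -15.9]
finger_gap: 0.248
```

Emit:
{"fn": "step_arm", "kwargs": {
  "moves": [
    [[0, 0, 0, -0.001, 0], [0, 0, 0, -0.001, 0], [0, 0, 0, -0.001, 0], [0, 0, 0, -0.001, 0], [0, 0, 0, -0.001, 0], [0, 0, 0, 0.03, 0], [0, 0, 0, 0.06, 0], [0, 0, 0, 0.1, 0]]
  ]
}}

```text
time_s: 3.93
eef_pos: [0.4549, -0.3184, 0.1996]
tool_rot: [-3.14, 0.001, 0.005]
force: [1.9, -0.3, 0.1]
finger_gap: 0.499
```

```bash
python3 - <<'E'
from h import *
s=robot.get_state(); print(s["eef_pos"],s["tool_rot"],s["finger_gap"],s["joint_positions"].round(2))
im,W=cloud("side")
# block near (0.4565,-0.318)
m=(abs(W[...,0]-.4565)<.04)&(abs(W[...,1]+.318)<.02)&(W[...,2]<.15)&(im.max(2)<70)
print(np.sum(m),np.nanpercentile(W[m][:,2],[5,50,95,99]))
cv2.imwrite("pics/s1.png",cv2.resize(im[150:270,340:540],(800,480)))
E
```

```text
[ 0.45490246 -0.31842571  0.19959073] [-3.13978396e+00  1.04806695e-03  4.66570465e-03] 0.49895022959641583 [ 0.74  0.21 -0.24  1.67  0.05  1.27 -1.08]
244 [0.09892654 0.12046879 0.1290687  0.13071957]
```

View pics/s1.png

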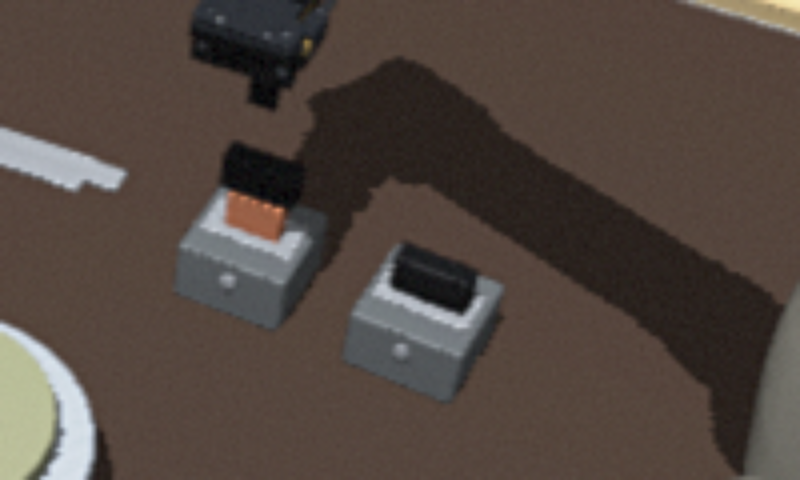

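The plug is out: its orange part shows at (255,215), the block top reads about 0.128, and the near isolator at (430,275) is untouched. Now I move to the cap with the gripper's wide axis parallel to the rail and the fingers shut.

Emit:
{"fn": "step_arm", "kwargs": {
  "moves": [
    [[1, 0.08, 0.283, 0, 7], [1, 0.08, 0.283, 0, 14], [1, 0.08, 0.283, 0, 21], [1, 0.08, 0.283, 0, 28], [1, 0.08, 0.283, 0, 35], [1, 0.08, 0.283, 0, 42], [1, 0.08, 0.283, 0, 49], [1, 0.08, 0.283, 0, 56]]
  ]
}}

```text
time_s: 4.65
eef_pos: [0.5373, -0.0267, 0.2007]
tool_rot: [-2.761, -1.495, -0.005]
force: [-0.7, 0.9, -0.6]
finger_gap: 0.027
```

Emit:
{"fn": "step_arm", "kwargs": {
  "moves": [
    [[1, 0, 0, 0, 7], [1, 0, 0, 0, 14], [1, 0, 0, 0, 21], [1, 0, 0, 0, 28], [1, 0, 0, 0, 35], [1, 0, 0, 0, 42], [1, 0, 0, 0, 49], [1, 0, 0, 0, 56]]
  ]
}}

```text
time_s: 5.32
eef_pos: [0.5362, -0.0362, 0.2002]
tool_rot: [1.75, 2.609, 0.0]
force: [0.4, 0.3, -0.2]
finger_gap: 0.005
```

Emit:
{"fn": "step_arm", "kwargs": {
  "moves": [
    [[1, 0, 0, 0, 7], [1, 0, 0, 0, 14], [1, 0, 0, 0, 21], [1, 0, 0, 0, 28], [1, 0, 0, 0, 35], [1, 0, 0, 0, 35]]
  ]
}}

```text
time_s: 5.82
eef_pos: [0.5362, -0.0362, 0.2001]
tool_rot: [0.885, 3.014, -0.0]
force: [-1.8, 0.0, -0.2]
finger_gap: 0.007
```

```bash
python3 - <<'E'
from h import *
s=robot.get_state(); print(s["eef_pos"],s["tool_rot"],s["finger_gap"],s["joint_positions"].round(2))
R=cv2.Rodrigues(s["tool_rot"])[0]; print("jaw",np.degrees(np.arctan2(R[1,1],R[0,1])))
E
```

```text
[ 0.53616361 -0.03622103  0.20009275] [ 8.84582776e-01  3.01403227e+00 -5.95972796e-05] 0.007041119966016897 [ 0.6   0.22 -0.7   1.7   0.15  1.28  0.87]
jaw 57.287322775087425
```

Emit:
{"fn": "step_arm", "kwargs": {
  "moves": [
    [[1, 0, 0, -0.03, 0], [1, 0, 0, -0.06, 0], [1, 0, 0, -0.082, 0], [1, 0, 0, -0.082, 0]]
  ]
}}

```text
time_s: 6.15
eef_pos: [0.5334, -0.0362, 0.1139]
tool_rot: [-0.898, -3.004, 0.002]
force: [-1.2, 0.6, -1.0]
finger_gap: 0.007
```

```bash
python3 - <<'E'
import numpy as np
for t0 in(-133.5,-13.5,106.5):
    rows=[]
    for k in range(1,9):
        a=np.radians(t0);b=np.radians(t0+15*k)
        rows.append([1,round(.055*(np.cos(b)-np.cos(a)),3),round(.055*(np.sin(b)-np.sin(a)),3),round(.011/24*k,4),0])
    print(rows)
E
```

```text
[[1, np.float64(0.012), np.float64(-0.008), 0.0005, 0], [1, np.float64(0.025), np.float64(-0.014), 0.0009, 0], [1, np.float64(0.039), np.float64(-0.015), 0.0014, 0], [1, np.float64(0.053), np.float64(-0.013), 0.0018, 0], [1, np.float64(0.067), np.float64(-0.007), 0.0023, 0], [1, np.float64(0.078), np.float64(0.002), 0.0027, 0], [1, np.float64(0.086), np.float64(0.014), 0.0032, 0], [1, np.float64(0.091), np.float64(0.027), 0.0037, 0]]
[[1, np.float64(0.002), np.float64(0.014), 0.0005, 0], [1, np.float64(-0.001), np.float64(0.028), 0.0009, 0], [1, np.float64(-0.007), np.float64(0.042), 0.0014, 0], [1, np.float64(-0.016), np.float64(0.053), 0.0018, 0], [1, np.float64(-0.027), np.float64(0.061), 0.0023, 0], [1, np.float64(-0.041), np.float64(0.066), 0.0027, 0], [1, np.float64(-0.055), np.float64(0.068), 0.0032, 0], [1, np.float64(-0.069), np.float64(0.066), 0.0037, 0]]
[[1, np.float64(-0.013), np.float64(-0.006), 0.0005, 0], [1, np.float64(-0.024), np.float64(-0.015), 0.0009, 0], [1, np.float64(-0.033), np.float64(-0.026), 0.0014, 0], [1, np.float64(-0.038), np.float64(-0.04), 0.0018, 0], [1, np.float64(-0.039), np.float64(-0.054), 0.0023, 0], [1, np.float64(-0.037), np.float64(-0.068), 0.0027, 0], [1, np.float64(-0.031), np.float64(-0.081), 0.0032, 0], [1, np.float64(-0.022), np.float64(-0.093), 0.0037, 0]]
```

Emit:
{"fn": "step_arm", "kwargs": {
  "moves": [
    [[1, 0.012, -0.008, 0.0005, 0], [1, 0.025, -0.014, 0.0009, 0], [1, 0.039, -0.015, 0.0014, 0], [1, 0.053, -0.013, 0.0018, 0], [1, 0.067, -0.007, 0.0023, 0], [1, 0.078, 0.002, 0.0027, 0], [1, 0.086, 0.014, 0.0032, 0], [1, 0.091, 0.027, 0.0037, 0]]
  ]
}}

```text
time_s: 6.82
eef_pos: [0.6282, -0.0095, 0.123]
tool_rot: [0.9, 3.009, -0.0]
force: [-0.9, -1.2, -0.4]
finger_gap: 0.007
```

Emit:
{"fn": "step_arm", "kwargs": {
  "moves": [
    [[1, 0.002, 0.014, -0.001, 0], [1, -0.001, 0.028, -0.001, 0], [1, -0.007, 0.042, -0.001, 0], [1, -0.016, 0.053, -0.001, 0], [1, -0.027, 0.061, 0, 0], [1, -0.041, 0.066, 0, 0], [1, -0.055, 0.068, 0, 0], [1, -0.069, 0.066, 0, 0]]
  ]
}}

```text
time_s: 7.48
eef_pos: [0.5565, 0.0591, 0.122]
tool_rot: [0.89, 3.012, 0.001]
force: [1.1, 0.2, 1.0]
finger_gap: 0.004
```

```bash
python3 - <<'E'
from h import *
s=robot.get_state(); print(s["eef_pos"],s["force"])
im,W=cloud("side")
cv2.imwrite("pics/s2.png",cv2.resize(im[170:310,240:400],(640,560)))
E
```

```text
[0.55650499 0.0590716  0.12195508] [1.08685273 0.23667899 1.01395136]
```

View pics/s2.png

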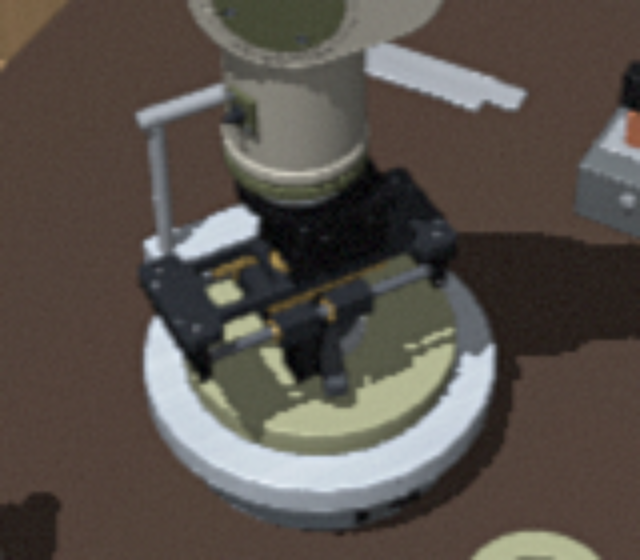

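The finger at (300,365) is pushing the bar end at (335,380) anticlockwise at very low force. I continue.

Emit:
{"fn": "step_arm", "kwargs": {
  "moves": [
    [[1, -0.013, -0.006, 0.0005, 0], [1, -0.024, -0.015, 0.0009, 0], [1, -0.033, -0.026, 0.0014, 0], [1, -0.038, -0.04, 0.0018, 0], [1, -0.039, -0.054, 0.0023, 0], [1, -0.037, -0.068, 0.0027, 0], [1, -0.031, -0.081, 0.0032, 0], [1, -0.022, -0.093, 0.0037, 0]]
  ]
}}

```text
time_s: 8.2
eef_pos: [0.5358, -0.0363, 0.1256]
tool_rot: [-0.893, -3.012, 0.001]
force: [-0.5, 2.4, 0.2]
finger_gap: 0.005
```

Emit:
{"fn": "step_arm", "kwargs": {
  "moves": [
    [[1, 0.012, -0.008, 0.0005, 0], [1, 0.025, -0.014, 0.0009, 0], [1, 0.039, -0.015, 0.0014, 0], [1, 0.053, -0.013, 0.0018, 0], [1, 0.067, -0.007, 0.0023, 0], [1, 0.078, 0.002, 0.0027, 0], [1, 0.086, 0.014, 0.0032, 0], [1, 0.091, 0.027, 0.0037, 0]]
  ]
}}

```text
time_s: 8.87
eef_pos: [0.628, -0.0096, 0.1284]
tool_rot: [-0.896, -3.01, 0.001]
force: [-1.2, -1.7, 0.7]
finger_gap: 0.008
```

Emit:
{"fn": "step_arm", "kwargs": {
  "moves": [
    [[1, 0.002, 0.014, 0.0005, 0], [1, -0.001, 0.028, 0.0009, 0], [1, -0.007, 0.042, 0.0014, 0], [1, -0.016, 0.053, 0.0018, 0], [1, -0.027, 0.061, 0.0023, 0], [1, -0.041, 0.066, 0.0027, 0], [1, -0.055, 0.068, 0.0032, 0], [1, -0.069, 0.066, 0.0037, 0]]
  ]
}}

```text
time_s: 9.53
eef_pos: [0.5567, 0.0591, 0.1332]
tool_rot: [0.89, 3.012, 0.001]
force: [1.0, 0.6, -0.1]
finger_gap: 0.009
```

Emit:
{"fn": "step_arm", "kwargs": {
  "moves": [
    [[1, -0.013, -0.006, 0.0005, 0], [1, -0.024, -0.015, 0.0009, 0], [1, -0.033, -0.026, 0.0014, 0], [1, -0.038, -0.04, 0.0018, 0], [1, -0.039, -0.054, 0.0023, 0], [1, -0.037, -0.068, 0.0027, 0], [1, -0.031, -0.081, 0.0032, 0], [1, -0.022, -0.093, 0.0037, 0]]
  ]
}}

```text
time_s: 10.2
eef_pos: [0.5355, -0.0361, 0.1368]
tool_rot: [0.892, 3.012, -0.001]
force: [-0.4, 2.7, 0.4]
finger_gap: 0.004
```

Emit:
{"fn": "step_arm", "kwargs": {
  "moves": [
    [[1, 0.012, -0.008, 0.0005, 0], [1, 0.025, -0.014, 0.0009, 0], [1, 0.039, -0.015, 0.0014, 0], [1, 0.053, -0.013, 0.0018, 0], [1, 0.067, -0.007, 0.0023, 0], [1, 0.078, 0.002, 0.0027, 0], [1, 0.086, 0.014, 0.0032, 0], [1, 0.091, 0.027, 0.0037, 0]]
  ]
}}

```text
time_s: 10.87
eef_pos: [0.6278, -0.0095, 0.1395]
tool_rot: [-0.895, -3.011, 0.001]
force: [-0.5, -1.8, 0.3]
finger_gap: 0.003
```

Emit:
{"fn": "step_arm", "kwargs": {
  "moves": [
    [[1, 0.002, 0.014, 0.0005, 0], [1, -0.001, 0.028, 0.0009, 0], [1, -0.007, 0.042, 0.0014, 0], [1, -0.016, 0.053, 0.0018, 0], [1, -0.027, 0.061, 0.002, 0], [1, -0.041, 0.066, 0.002, 0], [1, -0.055, 0.068, 0.002, 0], [1, -0.069, 0.066, 0.002, 0]]
  ]
}}

```text
time_s: 11.53
eef_pos: [0.5567, 0.0592, 0.1426]
tool_rot: [0.89, 3.012, 0.001]
force: [1.1, 0.4, 0.9]
finger_gap: 0.007
```

Emit:
{"fn": "step_arm", "kwargs": {
  "moves": [
    [[1, -0.013, -0.006, 0, 0], [1, -0.024, -0.015, 0, 0], [1, -0.033, -0.026, 0, 0], [1, -0.033, -0.026, 0, 0], [1, -0.055, -0.015, 0, 0], [1, -0.055, -0.015, 0.04, 0], [1, -0.055, -0.015, 0.08, 0], [1, -0.2, -0.055, 0.12, 0]]
  ]
}}

```text
time_s: 12.2
eef_pos: [0.4694, 0.0345, 0.2382]
tool_rot: [0.887, 3.007, 0.01]
force: [-0.7, -0.8, 0.9]
finger_gap: 0.005
```

Emit:
{"fn": "step_arm", "kwargs": {
  "moves": [
    [[-1, -0.04, -0.04, 0.02, 0], [-1, -0.08, -0.08, 0.02, 0], [-1, -0.08, -0.08, 0.02, 0]]
  ]
}}

```text
time_s: 12.45
eef_pos: [0.3826, -0.0492, 0.2537]
tool_rot: [0.893, 3.01, -0.001]
force: [1.8, -1.3, -0.7]
finger_gap: 0.149
```

```bash
python3 - <<'E'
from h import *
s=robot.get_state(); print(s["eef_pos"],s["force"])
im,W=cloud("top"); np.savez("top1.npz",im=im,W=W)
P=W.reshape(-1,3); c=im.reshape(-1,3).astype(int)
near=np.hypot(P[:,0]-.574,P[:,1]-.004)<.09
h=near&(P[:,2]>.165)&(P[:,2]<.2); b=near&(P[:,2]>.13)&(P[:,2]<.165)&(c.max(1)<120)
for m in(h,b):
    if m.sum()>5:
        r=cv2.minAreaRect(P[m][:,:2].astype(np.float32)*1000); print(m.sum(),np.median(P[m],0),r)
im2,_=cloud("side")
cv2.imwrite("pics/t1.png",np.hstack([cv2.resize(im[150:270,260:400],(400,343)),cv2.resize(im2[170:310,240:400],(392,343))]))
E
```

```text
[ 0.38257615 -0.04923277  0.25370024] [ 1.78895367 -1.26566632 -0.71884319]
319 [0.57256174 0.00333591 0.18205279] ((574.1124877929688, 3.267759323120117), (49.34873962402344, 45.20142364501953), 0.06972607970237732)
86 [5.53105299e-01 1.88603220e-05 1.55018165e-01] ((572.8670654296875, -0.6763648986816406), (41.03044128417969, 148.92819213867188), 77.20450592041016)
```

View pics/t1.png

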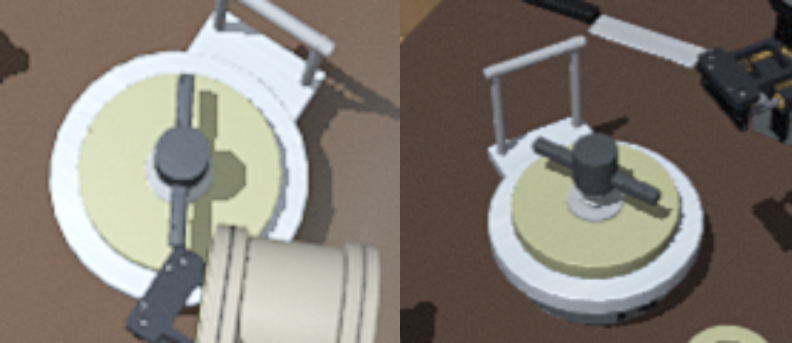

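The hub top has risen to 0.182, which is 28 mm and means the thread has let go. The bar now lies at about -3° (top view, from (186,75) to (177,245)), so it has made about 2.75 turns. Now I grip the hub.

Emit:
{"fn": "step_arm", "kwargs": {
  "moves": [
    [[-1, 0.191, 0.053, -0.02, 0], [-1, 0.191, 0.053, -0.02, 0], [-1, 0.191, 0.053, -0.02, 0], [-1, 0.191, 0.053, -0.02, 0], [-1, 0.191, 0.053, -0.02, 0], [-1, 0.191, 0.053, -0.02, 0], [-1, 0.191, 0.053, -0.02, 0], [-1, 0.191, 0.053, -0.02, 0]]
  ],
  "grip_force": 30
}}

```text
time_s: 13.22
eef_pos: [0.5749, 0.0055, 0.2327]
tool_rot: [-0.891, -3.012, -0.001]
force: [0.2, -0.1, 0.3]
finger_gap: 0.845
```

Emit:
{"fn": "step_arm", "kwargs": {
  "moves": [
    [[-1, -0.001, -0.002, 0, 0], [-1, -0.001, -0.002, 0, 0], [-1, -0.001, -0.002, -0.025, 0], [-1, -0.001, -0.002, -0.045, 0], [-1, -0.001, -0.002, -0.06, 0], [-1, -0.001, -0.002, -0.074, 0], [-1, -0.001, -0.002, -0.074, 0], [-1, -0.001, -0.002, -0.074, 0]]
  ]
}}

```text
time_s: 13.88
eef_pos: [0.5738, 0.0018, 0.1594]
tool_rot: [0.894, 3.011, -0.001]
force: [0.5, 0.1, 0.6]
finger_gap: 0.998
```

Emit:
{"fn": "step_arm", "kwargs": {
  "moves": [
    [[0.3, 0, 0, 0, 0], [0.3, 0, 0, 0, 0], [0.3, 0, 0, 0, 0], [0.3, 0, 0, 0, 0], [0.3, 0, 0, 0, 0], [0.3, 0, 0, 0, 0], [0.3, 0, 0, 0, 0], [0.3, 0, 0, 0, 0]]
  ]
}}

```text
time_s: 14.55
eef_pos: [0.5745, 0.0026, 0.1591]
tool_rot: [0.893, 3.012, 0.001]
force: [0.7, 0.2, 0.9]
finger_gap: 0.567
```

Emit:
{"fn": "step_arm", "kwargs": {
  "moves": [
    [[1, 0, 0, 0, 0], [1, 0, 0, 0, 0], [1, 0, 0, 0, 0], [1, 0, 0, 0.004, 0], [1, 0, 0, 0.008, 0], [1, 0, 0, 0.014, 0], [1, 0, 0, 0.02, 0], [1, 0, 0, 0.025, 0]]
  ]
}}

```text
time_s: 15.22
eef_pos: [0.574, 0.0018, 0.1844]
tool_rot: [-0.894, -3.011, 0.001]
force: [1.2, -0.2, -4.3]
finger_gap: 0.571
```

Emit:
{"fn": "step_arm", "kwargs": {
  "moves": [
    [[1, 0, 0, 0.02, 0], [1, 0, 0, 0.05, 0], [1, -0.02, 0.03, 0.065, 3], [1, -0.035, 0.06, 0.065, 7], [1, -0.045, 0.09, 0.065, 11], [1, -0.06, 0.12, 0.065, 15], [1, -0.07, 0.15, 0.065, 18], [1, -0.08, 0.18, 0.065, 18]]
  ]
}}

```text
time_s: 15.88
eef_pos: [0.4933, 0.1831, 0.2494]
tool_rot: [0.406, 3.115, -0.002]
force: [0.8, 0.2, -4.2]
finger_gap: 0.574
```

Emit:
{"fn": "step_arm", "kwargs": {
  "moves": [
    [[1, -0.012, 0.03, 0, 0], [1, -0.024, 0.06, 0, 0], [1, -0.036, 0.09, -0.02, 0], [1, -0.048, 0.12, -0.05, 0], [1, -0.059, 0.15, -0.08, 0], [1, -0.059, 0.168, -0.1, 0], [1, -0.059, 0.168, -0.12, 0], [1, -0.059, 0.168, -0.12, 0]]
  ]
}}

```text
time_s: 16.55
eef_pos: [0.433, 0.3496, 0.1252]
tool_rot: [-0.407, -3.11, 0.006]
force: [0.4, -1.3, -4.3]
finger_gap: 0.569
```

```bash
python3 - <<'E'
from h import *
s=robot.get_state(); print(s["eef_pos"],s["force"],s["finger_gap"])
im,W=cloud("top"); im2,_=cloud("side")
cv2.imwrite("pics/t2.png",np.hstack([cv2.resize(im[200:320,140:280],(400,343)),cv2.resize(im2[300:440,210:370],(392,343))]))
E
```

```text
[0.43295765 0.3495914  0.1252141 ] [ 0.35531896 -1.33724091 -4.25286578] 0.5686395160942835
```

View pics/t2.png

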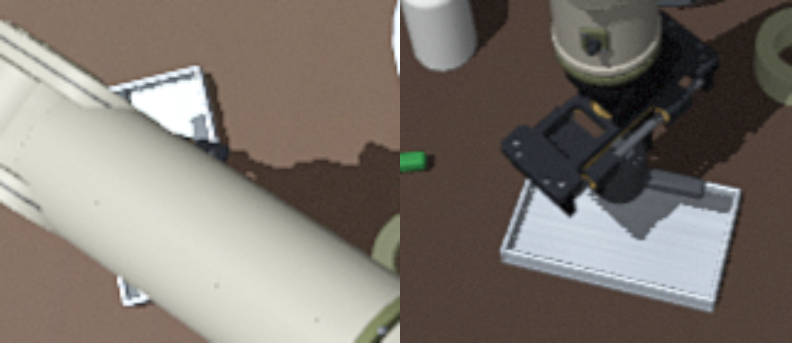

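The cap's bar in the side view, from (640,172) to (703,187), runs parallel to the tray's long edge. I lower it.

Emit:
{"fn": "step_arm", "kwargs": {
  "moves": [
    [[1, 0.001, 0, -0.02, 0], [1, 0.001, 0, -0.04, 0], [1, 0.001, 0, -0.06, 0], [1, 0.001, 0, -0.075, 0], [1, 0.001, 0, -0.083, 0], [1, 0.001, 0, -0.087, 0], [1, 0.001, 0, -0.087, 0], [1, 0.001, 0, -0.087, 0]]
  ]
}}

```text
time_s: 17.32
eef_pos: [0.4369, 0.3506, 0.0429]
tool_rot: [0.411, 3.114, 0.001]
force: [-0.2, 0.1, -4.5]
finger_gap: 0.572
```

Emit:
{"fn": "step_arm", "kwargs": {
  "moves": [
    [[1, 0, 0, -0.001, 0], [1, 0, 0, -0.002, 0], [1, 0, 0, -0.003, 0], [1, 0, 0, -0.003, 0]]
  ]
}}

```text
time_s: 17.65
eef_pos: [0.4363, 0.3503, 0.039]
tool_rot: [0.411, 3.114, 0.0]
force: [0.6, -0.2, -3.9]
finger_gap: 0.57
```

Emit:
{"fn": "step_arm", "kwargs": {
  "moves": [
    [[1, -0.001, 0, -0.002, 0], [1, -0.001, 0, -0.004, 0], [1, -0.001, 0, -0.0055, 0], [1, -0.001, 0, -0.0065, 0], [1, -0.001, 0, -0.0065, 0]]
  ]
}}

```text
time_s: 18.07
eef_pos: [0.4351, 0.3502, 0.0321]
tool_rot: [-0.411, -3.114, 0.0]
force: [-0.3, 1.2, -4.1]
finger_gap: 0.571
```

Emit:
{"fn": "step_arm", "kwargs": {
  "moves": [
    [[1, 0, 0, -0.0005, 0], [1, 0, 0, -0.001, 0], [1, 0, 0, -0.0015, 0], [1, 0, 0, -0.0015, 0]]
  ]
}}

```text
time_s: 18.4
eef_pos: [0.4353, 0.3503, 0.0308]
tool_rot: [-0.411, -3.115, -0.0]
force: [-0.4, 0.4, -4.4]
finger_gap: 0.568
```

Emit:
{"fn": "step_arm", "kwargs": {
  "moves": [
    [[1, 0, 0, -0.0005, 0], [1, 0, 0, -0.001, 0], [1, 0, 0, -0.001, 0]]
  ]
}}

```text
time_s: 18.65
eef_pos: [0.4352, 0.3505, 0.0303]
tool_rot: [0.411, 3.114, 0.0]
force: [-1.5, -1.3, 2.7]
finger_gap: 0.571
```

The cap is down. I release and withdraw.

Emit:
{"fn": "step_arm", "kwargs": {
  "moves": [
    [[-0.3, 0, 0, 0, 0], [-0.3, 0, 0, 0, 0], [-0.5, 0, 0, 0, 0], [-0.5, 0, 0, 0, 0], [-0.7, 0, 0, 0, 0], [-0.7, 0, 0, 0, 0], [-0.7, 0, 0, 0, 0]]
  ]
}}

```text
time_s: 19.23
eef_pos: [0.4353, 0.3503, 0.0299]
tool_rot: [-0.411, -3.115, -0.0]
force: [0.3, 0.1, 0.1]
finger_gap: 0.831
```

Emit:
{"fn": "step_arm", "kwargs": {
  "moves": [
    [[-0.7, 0, 0, 0.015, 0], [-0.7, 0, 0, 0.035, 0], [-0.7, 0, 0, 0.07, 0], [-0.7, 0, 0, 0.11, 0], [-0.7, 0, 0, 0.15, 0], [-0.7, 0, 0, 0.19, 0]]
  ]
}}

```text
time_s: 19.73
eef_pos: [0.4346, 0.3504, 0.223]
tool_rot: [0.409, 3.114, 0.001]
force: [0.5, 0.5, -0.8]
finger_gap: 0.854
```

Emit:
{"fn": "step_arm", "kwargs": {
  "moves": [
    [[-0.7, 0.02, -0.04, 0, 0], [-0.7, 0.04, -0.08, 0, 0], [-0.7, 0.06, -0.12, 0, 0], [-0.7, 0.07, -0.16, 0, 0], [-0.7, 0.07, -0.2, 0, 0], [-0.7, 0.07, -0.24, 0, 0], [-0.7, 0.07, -0.28, 0, 0], [-0.7, 0.07, -0.3, 0, 0]]
  ]
}}

```text
time_s: 20.4
eef_pos: [0.5051, 0.0454, 0.2209]
tool_rot: [0.417, 3.113, -0.002]
force: [-0.0, -0.5, -0.7]
finger_gap: 0.85
```

```bash
python3 - <<'E'
from h import *
s=robot.get_state(); print(s["eef_pos"],s["force"],s["finger_gap"])
im,W=cloud("top"); im2,W2=cloud("side")
P=W.reshape(-1,3); c=im.reshape(-1,3).astype(int)
near=np.hypot(P[:,0]-.435,P[:,1]-.35)<.1
for lo,hi in((.045,.07),(.018,.04)):
    m=near&(P[:,2]>lo)&(P[:,2]<hi)&(c.max(1)<120)
    print(m.sum(),np.median(P[m],0),P[m][:,2].std(),cv2.minAreaRect(P[m][:,:2].astype(np.float32)*1000))
cv2.imwrite("pics/t3.png",np.hstack([cv2.resize(im[140:350,120:480],(400,233)),cv2.resize(im2[130:430,140:480],(400,353))[60:293]]))
cv2.imwrite("pics/t3.png",np.vstack([np.hstack([cv2.resize(im[200:320,140:280],(400,280)),cv2.resize(im2[340:440,230:370],(400,280))]),cv2.resize(im2[100:440,100:500],(800,600))[:320]]))
E
```

```text
[0.50511601 0.04540663 0.22088155] [-0.03232573 -0.45382966 -0.72356902] 0.8495686518894485
10 [0.43753041 0.32671868 0.05159173] 0.0021622037811429825 ((441.7052307128906, 331.4643859863281), (38.03314208984375, 8.414874076843262), 23.03334617614746)
81 [0.41654339 0.33357567 0.02427086] 0.0051743380401726114 ((433.58740234375, 340.3590087890625), (154.7490692138672, 29.411117553710938), 6.9364118576049805)
```

View pics/t3.png

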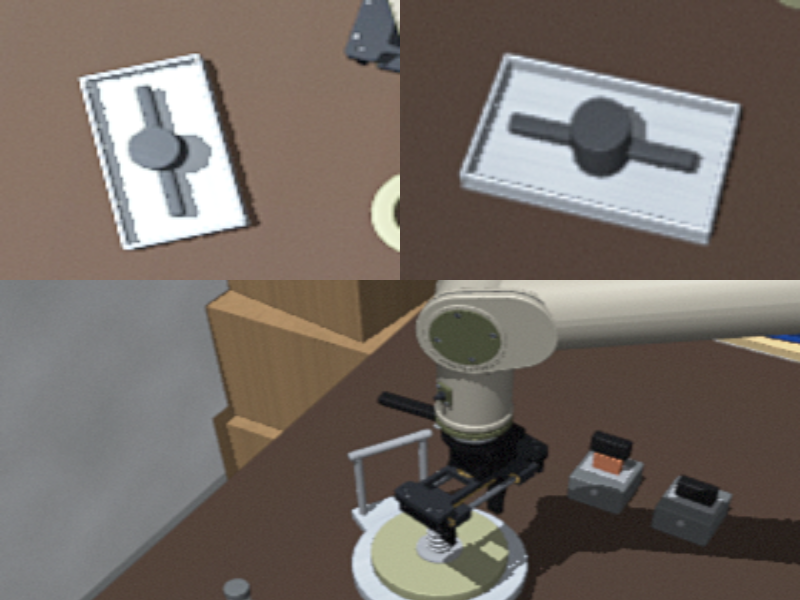

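The cap stands upright and flat inside the tray (hub at (155,148), bar clear of the walls), the far plug is still out, and the gripper is free above the stud. Handing in.

```bash
python3 -c "
from h import *
print(ticket.job_done())"
```

```text
the job is handed in; nothing more can be done
None
```

The job is done and handed in at about 20.5 s of the 72 s allowed.

- **Plug:** I pulled the farther isolator's plug up to its stop first. The top of its block read about 0.128 m, against 0.127 m expected, and it was still out in the last picture.
- **Unscrewing:** I pushed the bar round with closed fingertips for about 2.75 turns anticlockwise. The cap rose 28 mm, against the 27.5 mm expected at release.
- **Placing:** I lifted the cap by its hub and lowered it into the tray until light contact (roughly 7 N). It was then released. It stands upright, with its bar along the tray's long side.
- **Last checks:** The final pictures show the cap flat inside the tray and clear of the walls, and the gripper touching nothing. The near isolator is unchanged. I never moved near the bottle, spare wheel, knife or green look-alike, but I did not re-measure their positions.
- **Poor reading:** The final depth check of the cap picked up too few pixels (10 on the hub, giving 0.052 m against 0.054 m expected). That the cap lies flat therefore rests mainly on the pictures and on the height at contact. The tool was at 0.030 m there, about 1 mm below the 0.0315 m expected.

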